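# Fit the chopper blade and hold the bayonet lid at its pulse position

### The job

Get the food chopper pulsing: stand the blade on the drive shaft in the bowl and let go of it, then put the lid on with its two lugs down through the two gaps in the rim until it sits flat, and turn it clockwise, seen from above, half-way to its lock: 45 degrees, so that its grip bar lines up with the single rib on the rim. Stay short of the locking click, and finish while still gripping the bar and holding the lid there against its spring. Leave the other things on the counter where they are.

Things in the scene. Friction and masses are not known exactly. Their poses are not given: they have to be found in the camera images.
- chopper: Food chopper, fixed: round white housing, 142 mm across at the foot, 132 mm at the rim. Origin on its axis at the counter, z up. Rim top at 90 mm, bowl floor at 36 mm; steel-lined bowl 92 mm across inside. Its mouth has a steel lip, 99 mm across inside, 6 mm thick, with two gaps 27 mm wide at its +x and -x sides for the lid's lugs. Same after a half turn.
- bowl_rim (a point): Centre of the bowl's mouth at rim-top height; axes as the chopper's (x through both gaps). Under the lip a groove, 115 mm across, reaches to 18 mm below the rim top; in it the lugs can turn from the gaps clockwise only (seen from above). A lid sitting flat has its flange on the rim top.
- half_mark (a point): A single small rib, 6 mm wide and 4 mm high, on the rim top, 62.5 mm from the axis, 45 degrees clockwise from the +x gap (half-way: pulse). Its twin stands opposite. Pairs of ribs 90 degrees from the gaps mark the lock.
- bowl_floor (a point): Centre of the bowl's floor, the foot of the drive shaft (a fixed upright steel pin 9 mm thick, 22.5 mm tall, with a round tip); axes as the chopper's.
- pulse_switch (a joint): Sprung ring in the groove that the lugs push clockwise; 0 at rest (rad). The lugs meet it about 0.11 rad past the middle of the gaps, so it reads about 0.68 with the lid at 45 degrees; there it pushes back with 0.14 N m and turns the lid back if let go. From about 1.0 the lugs run onto spring balls that click behind them (lock); end at 1.45.
- lid: White lid, loose, 0.13 to 0.25 kg, right way up. Origin at the centre of its underside. Skirt 94 mm across, 0 to 15 mm up; at its bottom two lugs 14 mm wide, 7 mm thick, reaching 55 mm from the axis along +x and -x; flange 114 mm across, 15 to 23 mm up; upright grip bar 50 mm long (along x, over the lugs), 18 mm wide (y), 23 to 59 mm up. Same after a half turn.
- lid_grip (a point): The point to grip on the lid: inside the bar, on the lid's axis, 45 mm above its underside (30 mm above the rim top when the lid sits flat); axes as the lid's.
- blade: Chopper blade, loose, about 0.1 kg, standing upright: grey round hub 22 mm across, 50 mm tall, with a hole 14 mm wide and 26 mm deep in its underside for the drive shaft; two flat steel wings at its foot, 64 mm tip to tip, up to 4 mm high. Origin at the centre of its underside, z along the hub.
- blade_hub (a point): Centre of the blade's hub, 25 mm above its underside; grip the hub 30 to 45 mm above the underside. Its turn about z does not matter. Seated, it stands on the bowl's floor, the hub's top 4 mm below the rim top. In the bowl, open the fingers only as far as needed.
- battery: small cylindrical battery, 50 mm long, lying on the counter; a bystander, to be left alone
- pen: white pen with a black cap, 135 mm long, lying on the counter; a bystander, to be left alone
- garlic: garlic bulb, 60 mm; a bystander, to be left alone
- lemon: yellow lemon, 78 mm long; a bystander, to be left alone
- spice_jar: spice jar with a yellow cap, 45 mm across, 100 mm tall, standing upright; a bystander, to be left alone
- tin: low round food tin, 86 mm across, 40 mm tall; a bystander, to be left alone
- jar: glass jar with a grey lid, 59 mm across, 89 mm tall; a bystander, to be left alone
There are look-alikes about, which are no part of the job. Of the things that look like the blade, take the one that is nearest to the robot's base at the start.

How it is judged (in metres and radians):
On the way, in this order (a step that is already met when the one before it is completed fails the run):
1. the blade stands on the drive shaft on the bowl's floor and is let go (z of blade_hub in the frame of bowl_floor below 0.029 m and horizontal distance between blade_hub and bowl_floor below 0.005 m and angle between blade_hub's own z axis and vertical below 0.12 rad and contact force between the fingers and blade below 0.1 N), for 0.2 s.
2. the lid sits flat on the rim with its lugs down through the gaps, not yet turned (z of lid_grip in the frame of bowl_rim between 0.026 and 0.0325 m and horizontal distance between lid_grip and bowl_rim below 0.006 m and angle between lid_grip's own z axis and vertical below 0.06 rad and angle between the x axis of lid_grip and the x axis of bowl_rim, either way round below 0.3 rad), for 0.1 s.
At the end, for the whole second after the job is handed in: Blade on the shaft: within 5 mm of the axis, 4 mm of the floor, upright. Lid flat on the rim (2.5 mm in height, 6 mm off-axis, 3.4 degrees), turned 35 to 55 degrees clockwise from the gaps, switch ring still at 0.45 to 0.9 rad, and the fingers gripping the lid with over 3 N (z of blade_hub in the frame of bowl_floor below 0.029 m and horizontal distance between blade_hub and bowl_floor below 0.005 m and angle between blade_hub's own z axis and vertical below 0.12 rad and z of lid_grip in the frame of bowl_rim between 0.026 and 0.0325 m and horizontal distance between lid_grip and bowl_rim below 0.006 m and angle between lid_grip's own z axis and vertical below 0.06 rad and angle between the x axis of lid_grip and the x axis of bowl_rim, either way round between 0.611 and 0.96 rad and value of joint pulse_switch between 0.45 and 0.9 rad and velocity of joint pulse_switch between -0.1 and 0.1 rad/s and contact force between the fingers and lid above 3 N); the arm keeps its last pose, push and grip.
It fails at once if the lid is turned on into its locking click (switch ring beyond 1.1 rad, about 69 degrees) (value of joint pulse_switch above 1.1 rad).
It fails at once if a bystander is shifted by more than 40 mm (distance of any of battery, pen, garlic, lemon, spice_jar, tin, jar from where it was at the start of the episode above 0.04 m).
It also fails if it takes over 61 s, if anything falls off the work surface, if the arm or the gripper's body presses on something with over 40 N, if the wrist force passes 120 N, or if a joint passes its speed limit or range.

### The arm

A 6-joint arm with a two-finger parallel gripper is mounted at the origin on a cart in front of the work surface, level with it; the furniture and walls round the work are solid. World frame = base frame: x ahead of the robot, y to its left, z up, the work surface at z = 0. Lengths are in mm, angles in rad, forces in N, time in s.
With the tool pointing down it reaches from about 350 to 975 mm from the base axis. Payload 7.1 kg.
Tool frame: the origin (TCP) lies at the very end of the fingers, on their centre line; the grasp point (between the pads) lies ctrl.hold_point_z behind it (ctrl.hold_point_z is the distance from the TCP to the grasp point, in mm); z points along the fingers, y is the line along which they close (so a half turn about z gives the same grasp; the last joint's range is limited). The gripper opens to 88 mm and grips with 3 to 60 N. Pads are 20 mm wide; open, the fingers measure 115 mm over their backs; the gripper's body (75 mm by 178 mm) begins 61 mm behind the grasp point.
Start: joints at [-1.257, 0.423, 1.63, -0, 1.089, -0.019], TCP at [204.199, -590.684, 222.675] pointing down, gripper open.
Joint ranges: [-3, 3], [-0.9, 2.11], [0.09, 2.58], [-1.31, 4.45], [0.11, 2.69], [-2.54, 2.54]. Speed limits (rad/s): [2.39, 2.39, 3.01, 3.14, 3.14, 3.14].

### API

Orientations are given as a rotation vector (axis times angle).
In Python, from workcell import ctrl gives the robot as it stands. The module is installed in compiled form; this text tells all that it offers.
- The arm moves only by the shell command python3 -m creep 'ROWS'. ROWS is JSON, a list of rows, each an object with "translation": the shift along the tool's x, y, z in mm, a list of three; "angular": the turn, a rotation vector about the tool's x, y, z in rad, a list of three; "jaw": the opening, from 0 (shut) to 1 (fully open). A call has exactly 8 rows; each row is the pose to reach, as a shift and turn from the pose commanded when the call began, along the tool's axes at that moment; what a row does not reach only later rows make up. A row lasts 1/8 s, in which the tool goes at most 62.5 mm and 10.7 degrees, less where a joint would pass 70% of its speed; a pose out of reach is approached as far as the arm can. A call with a gripper value outside its range is refused whole. The fingers move at their own pace and stop on an object; the grip force is fixed at half the most. Time passes only in rows, so rows that repeat a pose let the fingers close, or fill a call up. It gives the time, the measured TCP pose, the force, the opening and the grip force at its end, in the units of the state.
- ctrl.get_obs(): the state, without advancing time (a new reading comes with each control period).
- ctrl.get_image(name): name is "scene" or "top"; returns the picture (480x640x3 uint8, red, green, blue); there is no depth.
- ctrl.camera_info(name): a dict with "camera_matrix" (3x3 intrinsics, pixels), "world_from_camera" (4x4, takes a point from camera to world coordinates). Camera axes: x right, y up, looking along -z (the intrinsics and any distortion apply to the point x, -y, -z); pixel columns grow to the right and rows downward; lengths in mm; the calibration is good to about 2 mm. A picture is of the moment at which its call begins. camera_info takes no time and is no camera call.
- ctrl.close_job(): hands the job in; it is judged then, once.
Trained networks look in the newest picture that a camera, given by its name, has taken for a name from the list of things; names that differ only in an ending like _2 or _b are one class to them, and where a whole thing is asked for, a point or a joint stands for the part that bears it (a point fixed in the world has none). Each returns a list of dicts, best first, with "score" (0 to 1); they miss things now and then, are a little off and sometimes report something else, mostly with a low value. They report only what shows in the picture. A call takes as long as a camera call. They do not tell look-alikes from the thing itself.
- ctrl.look_for(camera, label): "rect" ([left, top, right, bottom] in pixels, round what is visible of it).
The state is a dict: "t": time; "qpos": joint angles; "qvel": joint speeds; "joint_torque": joint torques, N m; "ee_pos": TCP position; "orientation": TCP orientation; "ft_force": force on the tool from outside, world axes, zero at the start; "moment": the same for the moment, N m; "width": finger opening in mm; "grasp_force": force on a finger pad.
Only numpy, scipy, OpenCV 4.12 (cv2) and the standard library are available. Lean on these libraries where they do the work, as an engineer would, in place of code of your own. Each camera call takes 0.05 s, during which the arm holds its last target. There are 200 camera calls.

## Working session

There is one attempt and no reset: what is moved stays moved. The work goes in short steps, Python scripts to look and compute and a shell command to move; the robot and the scene stay as the last step left them, time stands still between calls to the robot, and variables do not carry over. Pictures are saved under pics/ and viewed, at most 10 in all, crops included, and the job is handed in when it is done.

```bash
mkdir -p pics; python3 - <<'E'
from workcell import ctrl
import cv2,numpy as np
for n in("scene","top"):
    im=ctrl.get_image(n); cv2.imwrite(f"pics/{n}0.png",im[:,:,::-1])
    i=ctrl.camera_info(n); print(n,np.round(i["camera_matrix"],1).tolist(),np.round(i["world_from_camera"],3).tolist(),[k for k in i])
    for l in("chopper","lid","blade"):
        print(l,[(np.round(d["rect"]).tolist(),round(d["score"],2)) for d in ctrl.look_for(n,l)][:5])
o=ctrl.get_obs(); print(o,ctrl.hold_point_z)
E
```

```text
scene [[572.1, 0.0, 326.0], [0.0, 572.1, 248.0], [0.0, 0.0, 1.0]] [[0.477, 0.351, -0.806, -667.855], [-0.879, 0.19, -0.437, -672.3], [-0.0, 0.917, 0.399, 688.986], [0.0, 0.0, 0.0, 1.0]] ['camera_matrix', 'world_from_camera']
chopper [([280.0, 239.0, 332.0, 291.0], 0.58), ([400.0, 265.0, 435.0, 300.0], 0.24)]
lid [([212.0, 245.0, 250.0, 279.0], 0.86), ([280.0, 239.0, 332.0, 293.0], 0.49)]
blade [([416.0, 292.0, 433.0, 318.0], 0.8), ([468.0, 308.0, 480.0, 337.0], 0.64)]
top [[439.1, 0.0, 326.5], [0.0, 439.1, 242.5], [0.0, 0.0, 1.0]] [[0.002, 0.989, -0.146, 371.864], [-1.0, 0.0, -0.009, -36.995], [-0.009, 0.146, 0.989, 1066.012], [0.0, 0.0, 0.0, 1.0]] ['camera_matrix', 'world_from_camera']
chopper [([275.0, 220.0, 338.0, 281.0], 0.77)]
lid [([183.0, 240.0, 233.0, 291.0], 0.68), ([199.0, 195.0, 231.0, 221.0], 0.44)]
blade [([488.0, 251.0, 507.0, 272.0], 0.76), ([439.0, 242.0, 455.0, 272.0], 0.64)]
{'t': 0.4, 'qpos': array([-1.25697332e+00,  4.23219694e-01,  1.63001037e+00, -2.79973841e-05,
        1.08858491e+00, -1.90085536e-02]), 'qvel': array([ 2.92132559e-04, -2.83136037e-03, -5.84068299e-05, -7.30847849e-05,
       -2.11740794e-03,  1.13756001e-03]), 'joint_torque': array([-3.66102595e-04, -5.44026983e+01, -2.73661208e+01,  6.43268181e-02,
        1.88409205e-02, -3.97589997e-05]), 'ee_pos': array([ 204.18483715, -590.61182869,  222.55683186]), 'orientation': array([-3.09797433e+00, -5.20385092e-01,  8.98232297e-05]), 'ft_force': array([-0.97013566,  0.05336546,  0.85688087]), 'moment': array([-0.01707665, -0.04791584, -0.03565503]), 'grasp_force': 0.0, 'width': 87.6600628660288} 18.700000000000003
```

View pics/top0.png

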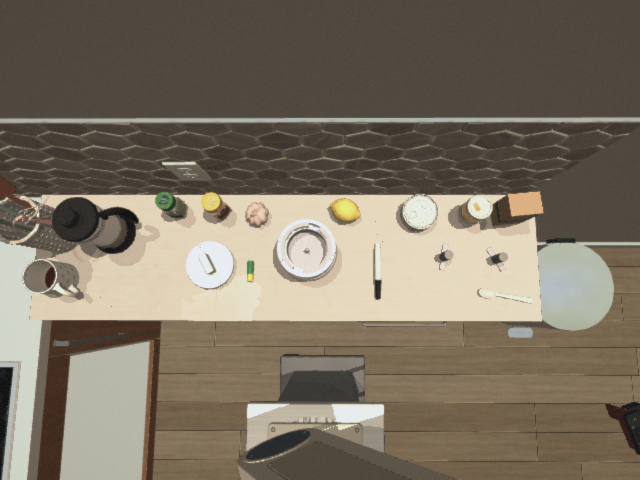

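View pics/scene0.png

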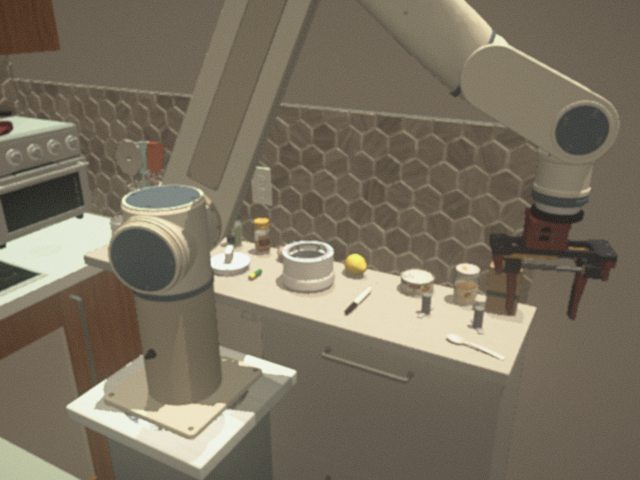

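Top view: chopper (306,250), lid (210,265), blades at (445,257) and (499,259), pen (378,270), tin (420,212). I'll enlarge the parts.

```bash
cat > h.py <<'E'
import numpy as np,cv2
from workcell import ctrl
def w(n,u,v,z):
    i=ctrl.camera_info(n);K=i["camera_matrix"];T=np.array(i["world_from_camera"])
    d=np.linalg.solve(K,[u,v,1.]);d=T[:3,:3]@[d[0],-d[1],-d[2]];p=T[:3,3]
    return np.round((p+d*(z-p[2])/d[2])[:2],1)
def px(n,P):
    i=ctrl.camera_info(n);T=np.linalg.inv(i["world_from_camera"]);c=T[:3,:3]@P+T[:3,3]
    q=np.array(i["camera_matrix"])@[c[0],-c[1],-c[2]];return q[:2]/q[2]
def crop(im,x,y,s,W,H):
    return cv2.resize(im[y:y+H,x:x+W],None,fx=s,fy=s,interpolation=cv2.INTER_CUBIC)
E
python3 - <<'E'
from h import *
im=cv2.imread("pics/top0.png")
a=crop(im,270,215,5.5,72,72)
b=crop(im,180,235,5.5,62,62)
c=crop(im,430,235,5,84,42)
d=np.zeros((600,800,3),np.uint8)
d[:396,:396]=a;d[:341,400:741]=b;d[390:600,380:800]=c
cv2.imwrite("pics/c1.png",d)
for u,v in((445.5,257),(499,259)):print(w("top",u,v,50))
print("chop",w("top",306.5,249,90),"lid",w("top",210,265,20))
E
```

```text
[ 487.8 -303.9]
[ 483.2 -427.4]
chop [501.1  16.9] lid [471.6 251.8]
```

View pics/c1.png

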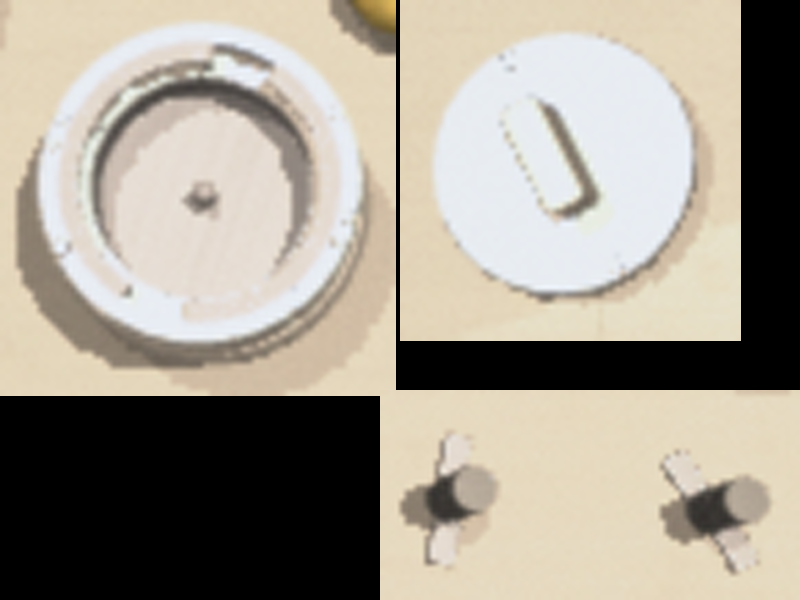

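Crop: rim centre (200,183) with gaps at (243,63)/(157,302), i.e. gap axis about -20° in world; the single ribs at (345,115)/(63,247) agree. Lid bar is at about +29°; the nearer blade is the left one, hub top at (476,489). Next I refine the circles by fit.

```bash
cat > fit.py <<'E'
from h import *
from scipy.optimize import minimize
from scipy.ndimage import map_coordinates
T=np.linspace(0,2*np.pi,180,endpoint=False)
def fit(n,f,x,y,z,r,dr=2.0,sel=None,sign=0,t=T):
    im=cv2.GaussianBlur(cv2.imread(f),(0,0),0.7).astype(float).mean(2)
    def ring(x,y,r):
        P=np.array([px(n,np.array([x+r*np.cos(a),y+r*np.sin(a),z])) for a in t])
        return map_coordinates(im,[P[:,1],P[:,0]],order=1)
    def c(q):
        g=ring(q[0],q[1],q[2]+1.2)-ring(q[0],q[1],q[2]-1.2)
        g=sign*g if sign else np.abs(g)
        return -np.clip(g,0,40).mean()+(abs(q[2]-r)>dr)*100
    b=min((minimize(c,[x+a,y+e,r],method="Nelder-Mead",options=dict(initial_simplex=[[x+a,y+e,r],[x+a+3,y+e,r],[x+a,y+e+3,r],[x+a,y+e,r+1]])) for a in(-4,0,4) for e in(-4,0,4)),key=lambda s:s.fun)
    return np.round(b.x,1),round(b.fun,1)
E
python3 - <<'E'
from fit import *
for n in("top","scene"):
    f=f"pics/{n}0.png"
    print(n,"rim",fit(n,f,501,17,90,66),"lid",fit(n,f,472,252,23,57),"hub",fit(n,f,491,-312,50,11,1))
s=lambda x,y,ox,oy,cx,cy,k:(cx+(x-ox+.5)/k-.5,cy+(y-oy+.5)/k-.5)
print("hubtop",w("top",*s(476,489,380,390,430,235,5),50))
print("shaft tip",w("top",*s(205,190,0,0,270,215,5.5),58.5))
L=lambda x,y:s(x,y,400,0,180,235,5.5);C=lambda x,y:s(x,y,0,0,270,215,5.5)
print("lid",w("top",*L(562.5,164.5),23),"bar ends",w("top",*L(521,112),59),w("top",*L(568,205),59),"marks",w("top",*L(505,60),23),w("top",*L(620,268),23))
print("gaps",w("top",*C(243,66),88),w("top",*C(157,302),88),"ribs",w("top",*C(345,115),92),w("top",*C(63,247),92))
E
```

```text
Traceback (most recent call last):
  File "fit.py", line 14, in fit
    b=min((minimize(c,[x+a,y+e,r],method="Nelder-Mead",options=dict(initial_simplex=[[x+a,y+e,r],[x+a+3,y+e,r],[x+a,y+e+3,r],[x+a,y+e,r+1]])) for a in(-4,0,4) for e in(-4,0,4)),key=lambda s:s.fun)
  File "fit.py", line 14, in <genexpr>
    b=min((minimize(c,[x+a,y+e,r],method="Nelder-Mead",options=dict(initial_simplex=[[x+a,y+e,r],[x+a+3,y+e,r],[x+a,y+e+3,r],[x+a,y+e,r+1]])) for a in(-4,0,4) for e in(-4,0,4)),key=lambda s:s.fun)
           ~~~~~~~~^^^^^^^^^^^^^^^^^^^^^^^^^^^^^^^^^^^^^^^^^^^^^^^^^^^^^^^^^^^^^^^^^^^^^^^^^^^^^^^^^^^^^^^^^^^^^^^^^^^^^^^^^^^^^^^^^^^^^^^^^^
  File "fit.py", line 11, in c
    g=ring(q[0],q[1],q[2]+1.2)-ring(q[0],q[1],q[2]-1.2)
      ~~~~^^^^^^^^^^^^^^^^^^^^
  File "fit.py", line 8, in ring
    P=np.array([px(n,np.array([x+r*np.cos(a),y+r*np.sin(a),z])) for a in t])
                ~~^^^^^^^^^^^^^^^^^^^^^^^^^^^^^^^^^^^^^^^^^^^^^
  File "h.py", line 8, in px
    i=ctrl.camera_info(n);T=np.linalg.inv(i["world_from_camera"]);c=T[:3,:3]@P+T[:3,3]
ValueError: time passes only in moves, steps and waits
```

```bash
python3 - <<'E'
s=open("h.py").read().replace("ctrl.camera_info(n)","I(n)").replace("def w(","import functools\nI=functools.lru_cache(lambda n:ctrl.camera_info(n))\ndef w(",1)
open("h.py","w").write(s)
s=open("fit.py").read().replace("P=np.array([px(n,np.array([x+r*np.cos(a),y+r*np.sin(a),z])) for a in t])","P=px(n,np.array([x+r*np.cos(t),y+r*np.sin(t),z+0*t])).T")
open("fit.py","w").write(s)
s=open("h.py").read().replace("@P+T[:3,3]","@P+(T[:3,3] if P.ndim==1 else T[:3,3:])")
s=s.replace("@[c[0],-c[1],-c[2]];return","@np.array([c[0],-c[1],-c[2]]);return")
open("h.py","w").write(s)
E
timeout 300 python3 - <<'E'
from fit import *
for n in("top","scene"):
    f=f"pics/{n}0.png"
    print(n,"rim",fit(n,f,501,17,90,66),"lid",fit(n,f,472,252,23,57),"hub",fit(n,f,491,-312,50,11,1))
s=lambda x,y,ox,oy,cx,cy,k:(cx+(x-ox+.5)/k-.5,cy+(y-oy+.5)/k-.5)
print("hubtop",w("top",*s(476,489,380,390,430,235,5),50))
print("shaft tip",w("top",*s(205,190,0,0,270,215,5.5),58.5))
L=lambda x,y:s(x,y,400,0,180,235,5.5);C=lambda x,y:s(x,y,0,0,270,215,5.5)
print("lid",w("top",*L(562.5,164.5),23),"bar ends",w("top",*L(521,112),59),w("top",*L(568,205),59),"marks",w("top",*L(505,60),23),w("top",*L(620,268),23))
print("gaps",w("top",*C(243,66),88),w("top",*C(157,302),88),"ribs",w("top",*C(345,115),92),w("top",*C(63,247),92))
E
```

```text
top rim (array([504.9,  18.5,  65.5]), np.float64(-25.6)) lid (array([473.8, 253.1,  56. ]), np.float64(-21.0)) hub (array([ 488.2, -297.2,   10. ]), np.float64(-27.7))
scene rim (array([505.7,  18.3,  68. ]), np.float64(-20.8)) lid (array([471.2, 249.1,  55.4]), np.float64(-14.4)) hub (array([ 459.2, -322.8,   11.2]), np.float64(-20.4))
hubtop [ 493.8 -311.8]
shaft tip [504.9  17.8]
lid [472.5 253.1] bar ends [491.2 261.5] [452.  240.1] marks [518.3 280.2] [427.7 226.4]
gaps [552.5   1. ] [455.2  35.4] ribs [531.4 -41. ] [477.2  73.5]
```

```bash
python3 -m creep '[{"translation":[55,-25,0],"angular":[0,0,0],"jaw":0.6},{"translation":[110,-50,0],"angular":[0,0,0],"jaw":0.6},{"translation":[165,-76,20],"angular":[0,0,0],"jaw":0.6},{"translation":[220,-102,40],"angular":[0,0,0],"jaw":0.6},{"translation":[275,-127,70],"angular":[0,0,0],"jaw":0.6},{"translation":[325,-150,100],"angular":[0,0,0],"jaw":0.6},{"translation":[364.8,-168.8,120],"angular":[0,0,0],"jaw":0.6},{"translation":[364.8,-168.8,132],"angular":[0,0,0],"jaw":0.6}]'
python3 - <<'E'
from h import *
d=[]
for n in("top","scene"):
    im=ctrl.get_image(n)[:,:,::-1]
    cv2.imwrite(f"pics/{n}1.png",im)
    o=ctrl.get_obs(); u,v=px(n,np.array(o["ee_pos"])-[0,0,30]).astype(int); print(n,u,v)
    d.append(crop(np.ascontiguousarray(im),u-35,v-45,5.5,70,90))
print(o["t"],o["ee_pos"],o["orientation"])
cv2.imwrite("pics/c2.png",np.hstack(d))
E
```

```text
t: 1.4
ee_pos: [495.5, -309.4, 89.4]
orientation: [-3.096, -0.527, 0.001]
ft_force: [0.1, -0.2, -0.1]
width: 52.7
grasp_force: 0.0
top 449 254
scene 426 291
1.5 [ 493.09980297 -311.20717399   89.33450723] [-3.09614926 -0.52246386  0.00337156]
```

View pics/c2.png

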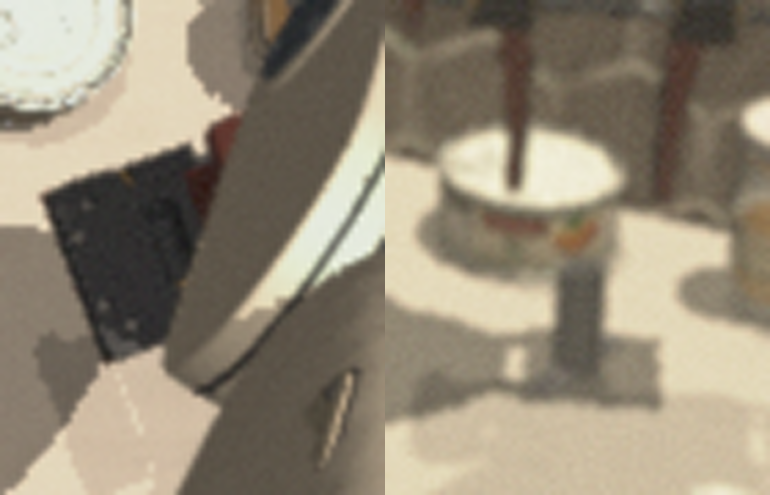

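Scene crop: finger tips at (515,187) and (668,195) stand either side of the hub top (583,268), so the hub is between the fingers. Descend and grip.

```bash
python3 -m creep '[{"translation":[0,0,35],"angular":[0,0,0],"jaw":0.6},{"translation":[0,0,67],"angular":[0,0,0],"jaw":0.6},{"translation":[0,0,67],"angular":[0,0,0],"jaw":0.6},{"translation":[0,0,67],"angular":[0,0,0],"jaw":0.1},{"translation":[0,0,67],"angular":[0,0,0],"jaw":0.1},{"translation":[0,0,67],"angular":[0,0,0],"jaw":0.1},{"translation":[0,0,67],"angular":[0,0,0],"jaw":0.1},{"translation":[0,0,67],"angular":[0,0,0],"jaw":0.1}]'
python3 -m creep '[{"translation":[0,0,-40],"angular":[0,0,0],"jaw":0.1},{"translation":[0,0,-90],"angular":[0,0,0],"jaw":0.1},{"translation":[0,0,-130],"angular":[0,0,0],"jaw":0.1},{"translation":[0,0,-130],"angular":[0,0,-0.1],"jaw":0.1},{"translation":[0,0,-130],"angular":[0,0,-0.2],"jaw":0.1},{"translation":[0,0,-130],"angular":[0,0,-0.3],"jaw":0.1},{"translation":[0,0,-130],"angular":[0,0,-0.3],"jaw":0.1},{"translation":[0,0,-130],"angular":[0,0,-0.3],"jaw":0.1}]'
```

```text
t: 2.5
ee_pos: [494.3, -312.2, 24.5]
orientation: [3.097, 0.521, 0.001]
ft_force: [-1.3, 1.5, 6.9]
width: 21.5
grasp_force: 30.0
t: 3.5
ee_pos: [493.8, -311.9, 153.6]
orientation: [-2.986, -0.975, 0.0]
ft_force: [-0.0, -0.4, -0.9]
width: 21.4
grasp_force: 30.0
```

```bash
python3 -m creep '[{"translation":[29,-37,0],"angular":[0,0,-0.18],"jaw":0.1},{"translation":[58,-74,0],"angular":[0,0,-0.36],"jaw":0.1},{"translation":[87,-111,0],"angular":[0,0,-0.54],"jaw":0.1},{"translation":[116,-148,0],"angular":[0,0,-0.72],"jaw":0.1},{"translation":[146,-186,0],"angular":[0,0,-0.9],"jaw":0.1},{"translation":[175,-223,0],"angular":[0,0,-1.08],"jaw":0.1},{"translation":[203.9,-259.9,0],"angular":[0,0,-1.26],"jaw":0.1},{"translation":[203.9,-259.9,0],"angular":[0,0,-1.274],"jaw":0.1}]'
python3 -m creep '[{"translation":[0,0,0],"angular":[0,0,0],"jaw":0.1},{"translation":[0,0,0],"angular":[0,0,0],"jaw":0.1},{"translation":[0,0,0],"angular":[0,0,0],"jaw":0.1},{"translation":[0,0,0],"angular":[0,0,0],"jaw":0.1},{"translation":[0,0,0],"angular":[0,0,0],"jaw":0.1},{"translation":[0,0,0],"angular":[0,0,0],"jaw":0.1},{"translation":[0,0,0],"angular":[0,0,0],"jaw":0.1},{"translation":[0,0,0],"angular":[0,0,0],"jaw":0.1}]'
python3 - <<'E'
from h import *
n="scene";im=ctrl.get_image(n)[:,:,::-1]
cv2.imwrite("pics/scene2.png",im)
o=ctrl.get_obs(); p=np.array(o["ee_pos"]); u,v=px(n,p).astype(int)
x0,y0=u-45,v-25
d=crop(np.ascontiguousarray(im),x0,y0,7,90,80)
print(o["t"],p,o["orientation"])
q=lambda P:np.round((px(n,np.array(P,float))-[x0,y0]+.5)*7-.5)
print("tcp",q(p),"hub bottom expected",q(p-[0,0,24]),"hubtop",q(p+[0,0,26]),"shaft axis at z130,90",q([504.7,18.2,130]),q([504.7,18.2,90]))
cv2.imwrite("pics/c3.png",d)
E
```

```text
t: 4.5
ee_pos: [504.6, 20.7, 153.7]
orientation: [-1.813, -2.565, -0.001]
ft_force: [0.2, -0.6, -0.3]
width: 21.8
grasp_force: 30.0
t: 5.5
ee_pos: [504.5, 18.3, 153.7]
orientation: [-1.819, -2.562, -0.0]
ft_force: [-0.3, -0.3, -0.8]
width: 21.8
grasp_force: 30.0
5.55 [504.54891955  18.25260918 153.68063292] [-1.81855235e+00 -2.56171771e+00 -1.12793009e-05]
tcp [318. 184.] hub bottom expected [319. 244.] hubtop [317. 117.] shaft axis at z130,90 [319. 244.] [321. 343.]
```

View pics/c3.png

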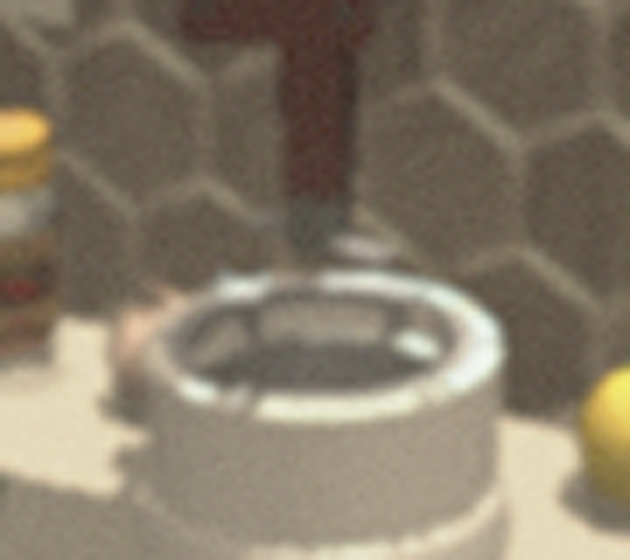

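Hub centre at x≈319 as expected (319); rim spans 150–503 (centre 326, a mm or two right). A small correction, then lower.

```bash
python3 -m creep '[{"translation":[-0.6,0.2,30],"angular":[0,0,0],"jaw":0.1},{"translation":[-0.6,0.2,60],"angular":[0,0,0],"jaw":0.1},{"translation":[-0.6,0.2,66],"angular":[0,0,0],"jaw":0.1},{"translation":[-0.6,0.2,70],"angular":[0,0,0],"jaw":0.1},{"translation":[-0.6,0.2,74],"angular":[0,0,0],"jaw":0.1},{"translation":[-0.6,0.2,78],"angular":[0,0,0],"jaw":0.1},{"translation":[-0.6,0.2,80],"angular":[0,0,0],"jaw":0.1},{"translation":[-0.6,0.2,80],"angular":[0,0,0],"jaw":0.1}]'
```

```text
t: 6.55
ee_pos: [505.0, 17.7, 73.7]
orientation: [1.819, 2.562, 0.0]
ft_force: [-0.9, 0.0, -1.8]
width: 21.3
grasp_force: 30.0
```

Over the shaft with no resistance (about 9 mm engaged). Continue to the floor.

```bash
python3 -m creep '[{"translation":[0,0,3],"angular":[0,0,0],"jaw":0.1},{"translation":[0,0,6],"angular":[0,0,0],"jaw":0.1},{"translation":[0,0,9],"angular":[0,0,0],"jaw":0.1},{"translation":[0,0,11],"angular":[0,0,0],"jaw":0.1},{"translation":[0,0,12.5],"angular":[0,0,0],"jaw":0.1},{"translation":[0,0,13.5],"angular":[0,0,0],"jaw":0.1},{"translation":[0,0,13.5],"angular":[0,0,0],"jaw":0.1},{"translation":[0,0,13.5],"angular":[0,0,0],"jaw":0.1}]'
```

```text
t: 7.55
ee_pos: [504.9, 17.7, 60.5]
orientation: [-1.819, -2.562, -0.0]
ft_force: [-2.1, -1.3, 4.9]
width: 21.4
grasp_force: 30.0
```

```bash
python3 -m creep '[{"translation":[0,0,0],"angular":[0,0,0],"jaw":0.36},{"translation":[0,0,0],"angular":[0,0,0],"jaw":0.36},{"translation":[0,0,0],"angular":[0,0,0],"jaw":0.36},{"translation":[0,0,0],"angular":[0,0,0],"jaw":0.36},{"translation":[0,0,0],"angular":[0,0,0],"jaw":0.36},{"translation":[0,0,-15],"angular":[0,0,0],"jaw":0.36},{"translation":[0,0,-45],"angular":[0,0,0],"jaw":0.36},{"translation":[0,0,-90],"angular":[0,0,0],"jaw":0.36}]'
```

```text
t: 8.55
ee_pos: [504.2, 17.7, 151.1]
orientation: [-1.818, -2.56, 0.002]
ft_force: [0.7, 0.3, 0.4]
width: 31.6
grasp_force: 0.0
```

```bash
python3 -m creep '[{"translation":[20,5,-10],"angular":[0,0,-0.18],"jaw":0.7},{"translation":[60,12,-10],"angular":[0,0,-0.36],"jaw":0.7},{"translation":[105,20,-10],"angular":[0,0,-0.54],"jaw":0.7},{"translation":[150,30,-10],"angular":[0,0,-0.72],"jaw":0.7},{"translation":[195,38,-10],"angular":[0,0,-0.9],"jaw":0.7},{"translation":[231.9,46.6,-10],"angular":[0,0,-1.08],"jaw":0.7},{"translation":[231.9,46.6,0],"angular":[0,0,-1.26],"jaw":0.7},{"translation":[231.9,46.6,20],"angular":[0,0,-1.44],"jaw":0.7}]'
python3 -m creep '[{"translation":[0,0,10],"angular":[0,0,-0.17],"jaw":0.7},{"translation":[0,0,30],"angular":[0,0,-0.315],"jaw":0.7},{"translation":[0,0,40],"angular":[0,0,-0.315],"jaw":0.7},{"translation":[0,0,40],"angular":[0,0,-0.315],"jaw":0.7},{"translation":[0,0,40],"angular":[0,0,-0.315],"jaw":0.7},{"translation":[0,0,40],"angular":[0,0,-0.315],"jaw":0.7},{"translation":[0,0,40],"angular":[0,0,-0.315],"jaw":0.7},{"translation":[0,0,40],"angular":[0,0,-0.315],"jaw":0.7}]'
python3 - <<'E'
from h import *
d=[]
o=ctrl.get_obs(); p=np.array(o["ee_pos"]);print(o["t"],p,o["orientation"])
for n in("scene","top"):
    im=ctrl.get_image(n)[:,:,::-1]; cv2.imwrite(f"pics/{n}3.png",im)
    c=[472.5,252,40] if n=="scene" else [504.7,18.2,88]
    u,v=px(n,np.array(c)).astype(int);x0,y0=u-35,v-35
    d.append(crop(np.ascontiguousarray(im),x0,y0,5.5,70,70))
    q=lambda P:np.round((px(n,np.array(P,float))-[x0,y0]+.5)*5.5-.5)
    print(n,q(p),q([472.5,252,59]),q([472.5,252,23]),q([504.7,18.2,86]))
cv2.imwrite("pics/c4.png",np.hstack(d))
E
```

```text
t: 9.55
ee_pos: [473.1, 253.1, 131.6]
orientation: [-0.333, 3.121, 0.002]
ft_force: [-0.0, 0.1, -0.4]
width: 61.1
grasp_force: 0.0
t: 10.55
ee_pos: [472.6, 252.0, 90.4]
orientation: [-0.808, 3.036, 0.0]
ft_force: [-0.5, 0.7, 0.0]
width: 61.1
grasp_force: 0.0
10.55 [472.56651926 252.01395606  90.38841486] [-8.07556404e-01  3.03572704e+00  7.42950748e-05]
scene [192. 102.] [196. 160.] [201. 226.] [632. 178.]
top [-381.  275.] [-359.  283.] [-335.  291.] [195. 198.]
```

View pics/c4.png

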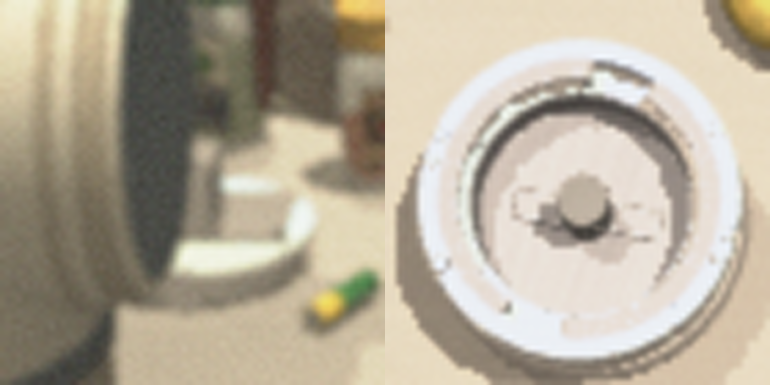

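The top crop shows the blade standing on the shaft (hub top at (584,200)). In the scene view the lid is partly hidden by the arm, with one finger beside it. Descend on the bar.

```bash
python3 -m creep '[{"translation":[0,0,30],"angular":[0,0,0],"jaw":0.7},{"translation":[0,0,55],"angular":[0,0,0],"jaw":0.7},{"translation":[0,0,62.5],"angular":[0,0,0],"jaw":0.7},{"translation":[0,0,62.5],"angular":[0,0,0],"jaw":0.1},{"translation":[0,0,62.5],"angular":[0,0,0],"jaw":0.1},{"translation":[0,0,62.5],"angular":[0,0,0],"jaw":0.1},{"translation":[0,0,62.5],"angular":[0,0,0],"jaw":0.1},{"translation":[0,0,62.5],"angular":[0,0,0],"jaw":0.1}]'
python3 -m creep '[{"translation":[0,0,0],"angular":[0,0,0],"jaw":0.1},{"translation":[0,0,0],"angular":[0,0,0],"jaw":0.1},{"translation":[0,0,0],"angular":[0,0,0],"jaw":0.1},{"translation":[0,0,-20],"angular":[0,0,0],"jaw":0.1},{"translation":[0,0,-60],"angular":[0,0,0],"jaw":0.1},{"translation":[0,0,-110],"angular":[0,0,0],"jaw":0.1},{"translation":[0,0,-124],"angular":[0,0,0],"jaw":0.1},{"translation":[0,0,-124],"angular":[0,0,0],"jaw":0.1}]'
```

```text
t: 11.65
ee_pos: [472.6, 252.2, 28.1]
orientation: [-0.807, 3.035, 0.0]
ft_force: [-1.0, 0.5, 3.0]
width: 17.6
grasp_force: 30.0
t: 12.65
ee_pos: [472.6, 252.0, 151.8]
orientation: [-0.808, 3.035, 0.0]
ft_force: [-0.0, 0.3, -2.9]
width: 17.9
grasp_force: 30.0
```

```bash
python3 -m creep '[{"translation":[12,-30,0],"angular":[0,0,0.13],"jaw":0.1},{"translation":[25,-62,0],"angular":[0,0,0.26],"jaw":0.1},{"translation":[38,-94,0],"angular":[0,0,0.39],"jaw":0.1},{"translation":[51,-126,0],"angular":[0,0,0.52],"jaw":0.1},{"translation":[64,-158,0],"angular":[0,0,0.65],"jaw":0.1},{"translation":[76,-190,0],"angular":[0,0,0.78],"jaw":0.1},{"translation":[88.3,-219.4,0],"angular":[0,0,0.862],"jaw":0.1},{"translation":[88.3,-219.4,0],"angular":[0,0,0.862],"jaw":0.1}]'
python3 -m creep '[{"translation":[0,0,0],"angular":[0,0,0],"jaw":0.1},{"translation":[0,0,0],"angular":[0,0,0],"jaw":0.1},{"translation":[0,0,0],"angular":[0,0,0],"jaw":0.1},{"translation":[0,0,0],"angular":[0,0,0],"jaw":0.1},{"translation":[0,0,0],"angular":[0,0,0],"jaw":0.1},{"translation":[0,0,0],"angular":[0,0,0],"jaw":0.1},{"translation":[0,0,0],"angular":[0,0,0],"jaw":0.1},{"translation":[0,0,0],"angular":[0,0,0],"jaw":0.1}]'
python3 - <<'E'
from h import *
d=[]
o=ctrl.get_obs(); p=np.array(o["ee_pos"]);print(o["t"],p,o["orientation"])
for n in("scene","top"):
    im=ctrl.get_image(n)[:,:,::-1]; cv2.imwrite(f"pics/{n}4.png",im)
    u,v=px(n,np.array([504.7,18,110])).astype(int);x0,y0=u-35,v-35
    d.append(crop(np.ascontiguousarray(im),x0,y0,5.5,70,80))
    q=lambda P:np.round((px(n,np.array(P,float))-[x0,y0]+.5)*5.5-.5).tolist()
    zf=p[2]-27.9+19
    print(n,"tcp",q(p),"flange c",q([p[0],p[1],zf]),"rim",q([504.7,18.2,90]))
    t=np.linspace(0,2*np.pi,181)
    P=px(n,np.array([p[0]+57*np.cos(t),p[1]+57*np.sin(t),zf+0*t]));print("flange x",(np.array([P[0].min(),P[0].max()])-x0+.5)*5.5-.5,"y",(np.array([P[1].min(),P[1].max()])-y0+.5)*5.5-.5)
    P=px(n,np.array([504.7+66*np.cos(t),18.2+66*np.sin(t),90+0*t]));print("rim x",(np.array([P[0].min(),P[0].max()])-x0+.5)*5.5-.5)
cv2.imwrite("pics/c5.png",np.hstack(d))
E
```

```text
t: 13.65
ee_pos: [503.7, 16.1, 149.5]
orientation: [-0.538, -3.091, 0.001]
ft_force: [0.6, 0.3, -2.6]
width: 18.1
grasp_force: 30.0
t: 14.65
ee_pos: [504.9, 17.7, 151.7]
orientation: [0.534, 3.096, -0.0]
ft_force: [-0.6, 0.4, -2.5]
width: 17.6
grasp_force: 30.0
14.65 [504.90461494  17.67545805 151.70024619] [ 5.34360693e-01  3.09577546e+00 -2.31644039e-05]
scene tcp [196.0, 115.0] flange c [197.0, 133.0] rim [197.0, 237.0]
flange x [ 73.97901095 319.10653144] y [ 88.80974727 180.22472723]
rim x [ 56.86300439 336.70905229]
top tcp [192.0, 180.0] flange c [194.0, 183.0] rim [200.0, 202.0]
flange x [ 46.43383344 341.28206983] y [ 38.79717758 330.8001763 ]
rim x [ 38.41651144 361.74248109]
```

View pics/c5.png

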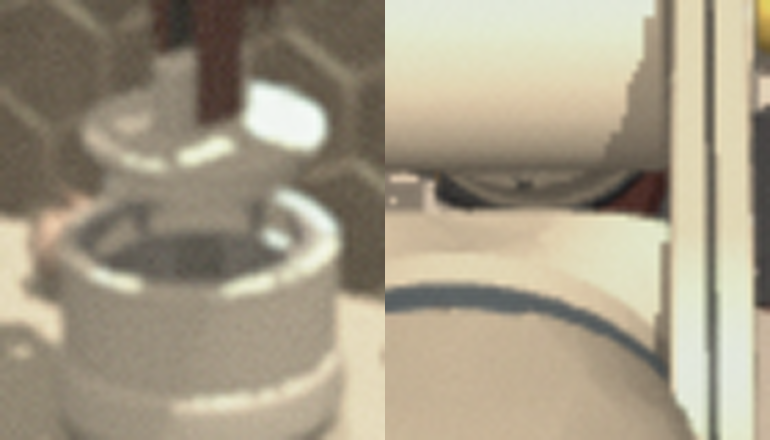

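Scene crop: flange spans x≈84–328 (predicted 74–319), rim 61–341 (predicted 57–337), so the lid seems to sit about 2–2.5 mm right of the rim axis. I'll check this by edge profile.

```bash
python3 - <<'E'
from h import *
from scipy.ndimage import gaussian_filter1d as G
im=cv2.imread("pics/scene4.png").astype(float).mean(2)
t=np.linspace(0,2*np.pi,721)
def edges(cx,cy,r,z,name):
    P=px("scene",np.array([cx+r*np.cos(t),cy+r*np.sin(t),z+0*t]))
    for k in(P[0].argmin(),P[0].argmax()):
        x,y=P[:,k];yy=int(round(y));a=int(x)-9
        g=G(im[yy-1:yy+3,a:a+22].mean(0),0.8,order=1)
        ks=[i for i in range(1,21) if abs(g[i])>=abs(g[i-1]) and abs(g[i])>abs(g[i+1]) and abs(g[i])>4]
        out=[]
        for i in ks:
            h=np.abs(g[i-1:i+2]);out.append((round(a+i+.5*(h[0]-h[2])/(h[0]-2*h[1]+h[2])-x,2),round(g[i])))
        print(name,"pred",round(x,1),yy,"found-pred",out)
edges(504.9,17.7,57,143,"flange");edges(504.7,18.2,66,89,"rim")
im=cv2.imread("pics/scene0.png").astype(float).mean(2)
edges(504.7,18.2,66,89,"rim0")
edges(504.7,18.2,66,86,"rim0");edges(504.7,18.2,66,82,"rim0")
E
```

```text
flange pred 285.0 232 found-pred [(np.float64(-6.57), 5), (np.float64(1.75), 24), (np.float64(5.96), -6)]
flange pred 329.6 232 found-pred [(np.float64(-7.04), 7), (np.float64(0.76), -44), (np.float64(6.77), -4)]
rim pred 281.9 252 found-pred [(np.float64(-5.43), -20), (np.float64(4.05), -11), (np.float64(7.63), 6)]
rim pred 332.8 251 found-pred [(np.float64(-8.83), -17), (np.float64(-5.22), 20), (np.float64(0.38), -47)]
rim0 pred 281.9 252 found-pred [(np.float64(-5.32), -21), (np.float64(0.1), 30), (np.float64(5.58), -17), (np.float64(10.3), -7)]
rim0 pred 332.8 251 found-pred [(np.float64(-8.93), -14), (np.float64(-5.76), 22), (np.float64(0.35), -51)]
rim0 pred 282.0 253 found-pred [(np.float64(-5.08), -23), (np.float64(0.31), 30), (np.float64(5.7), -16), (np.float64(10.05), -15)]
rim0 pred 332.8 252 found-pred [(np.float64(-5.73), 17), (np.float64(0.3), -51)]
rim0 pred 282.0 254 found-pred [(np.float64(-4.83), -26), (np.float64(0.77), 28), (np.float64(6.19), -13), (np.float64(9.92), -21)]
rim0 pred 332.8 254 found-pred [(np.float64(-8.5), 13), (np.float64(-0.01), -41)]
```

Edge profiles: the lid is about 3 mm to the right of the rim axis, i.e. about -3 mm along tool x in the grip. I correct by +3 and lower.

```bash
python3 -m creep '[{"translation":[3,0,15],"angular":[0,0,0],"jaw":0.1},{"translation":[3,0,28],"angular":[0,0,0],"jaw":0.1},{"translation":[3,0,32],"angular":[0,0,0],"jaw":0.1},{"translation":[3,0,34],"angular":[0,0,0],"jaw":0.1},{"translation":[3,0,36],"angular":[0,0,0],"jaw":0.1},{"translation":[3,0,38],"angular":[0,0,0],"jaw":0.1},{"translation":[3,0,38],"angular":[0,0,0],"jaw":0.1},{"translation":[3,0,38],"angular":[0,0,0],"jaw":0.1}]'
```

```text
t: 15.75
ee_pos: [502.2, 18.7, 113.8]
orientation: [0.534, 3.096, 0.0]
ft_force: [-0.2, -0.4, -2.5]
width: 17.7
grasp_force: 30.0
```

```bash
python3 -m creep '[{"translation":[0,0,2],"angular":[0,0,0],"jaw":0.1},{"translation":[0,0,4],"angular":[0,0,0],"jaw":0.1},{"translation":[0,0,6],"angular":[0,0,0],"jaw":0.1},{"translation":[0,0,8],"angular":[0,0,0],"jaw":0.1},{"translation":[0,0,9.5],"angular":[0,0,0],"jaw":0.1},{"translation":[0,0,10.5],"angular":[0,0,0],"jaw":0.1},{"translation":[0,0,11],"angular":[0,0,0],"jaw":0.1},{"translation":[0,0,11],"angular":[0,0,0],"jaw":0.1}]'; python3 -c "
from workcell import ctrl
o=ctrl.get_obs();print(o['ft_force'],o['moment'],o['ee_pos'])"
```

```text
t: 16.75
ee_pos: [502.4, 18.8, 103.1]
orientation: [0.534, 3.095, 0.0]
ft_force: [0.4, 2.4, 3.7]
width: 18.0
grasp_force: 30.0
[0.42906427 2.37808602 3.65985834] [ 0.54019987 -0.19160171  0.03591077] [502.41092363  18.84674276 103.06755351]
```

```bash
python3 -m creep '[{"translation":[0,0.6,0.4],"angular":[0,0,0],"jaw":0.1},{"translation":[0,0.6,0.8],"angular":[0,0,0],"jaw":0.1},{"translation":[0,0.6,0.8],"angular":[0,0,0],"jaw":0.1},{"translation":[0,0.6,0.8],"angular":[0,0,0],"jaw":0.1},{"translation":[0,0.6,0.8],"angular":[0,0,0],"jaw":0.1},{"translation":[0,0.6,0.8],"angular":[0,0,0],"jaw":0.1},{"translation":[0,0.6,0.8],"angular":[0,0,0],"jaw":0.1},{"translation":[0,0.6,0.8],"angular":[0,0,0],"jaw":0.1}]'; python3 - <<'E'
from h import *
o=ctrl.get_obs();print(o['ft_force'],o['moment'],o['ee_pos'])
im=ctrl.get_image("scene")[:,:,::-1];cv2.imwrite("pics/scene5.png",im)
cv2.imwrite("pics/c6.png",crop(np.ascontiguousarray(im),262,200,6,90,95))
E
```

```text
t: 17.75
ee_pos: [502.5, 18.9, 103.1]
orientation: [0.534, 3.095, -0.001]
ft_force: [-3.5, -0.3, 15.6]
width: 17.6
grasp_force: 30.0
[-3.52761182 -0.26605866 15.56127968] [ 0.05703436  0.33909375 -0.00247979] [502.45183047  18.87455982 103.0632661 ]
```

View pics/c6.png

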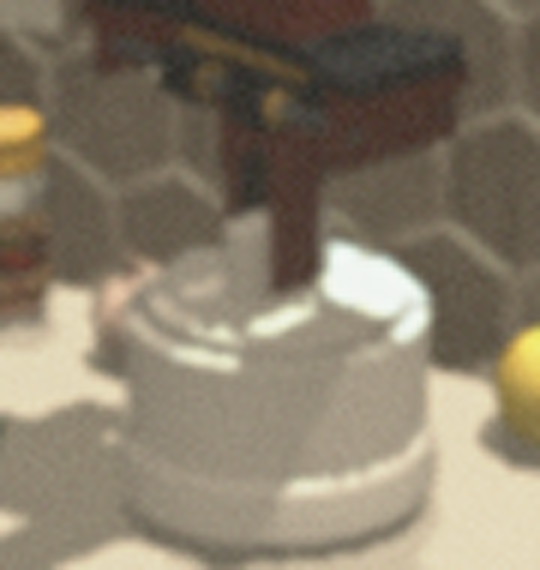

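The lid sits flat: flange on the rim all round (bottom edge about (240,365)–(400,335)), and the height no longer yields to push. Turn clockwise, about the lid's axis.

```bash
python3 -m creep '[{"translation":[0.2,0,-0.4],"angular":[0,0,0],"jaw":0.1},{"translation":[0.2,0.2,-0.4],"angular":[0,0,0.07],"jaw":0.1},{"translation":[0.2,0.4,-0.4],"angular":[0,0,0.14],"jaw":0.1},{"translation":[0.1,0.6,-0.4],"angular":[0,0,0.21],"jaw":0.1},{"translation":[0.1,0.85,-0.4],"angular":[0,0,0.28],"jaw":0.1},{"translation":[0,1.05,-0.4],"angular":[0,0,0.35],"jaw":0.1},{"translation":[0,1.2,-0.4],"angular":[0,0,0.4],"jaw":0.1},{"translation":[0,1.2,-0.4],"angular":[0,0,0.4],"jaw":0.1}]'; python3 -c "
from workcell import ctrl
o=ctrl.get_obs();print(o['ft_force'],o['moment'],o['ee_pos'],o['orientation'])"
```

```text
t: 18.8
ee_pos: [503.6, 20.1, 103.1]
orientation: [1.138, 2.926, 0.0]
ft_force: [0.9, 0.9, 7.3]
width: 17.5
grasp_force: 30.0
[0.91584857 0.87000175 7.31690832] [ 0.08156487 -0.12944758  0.02062583] [503.62032269  20.13793734 103.06736067] [1.13794534e+00 2.92612107e+00 3.08562602e-04]
```

```bash
python3 -m creep '[{"translation":[0,0.2,0],"angular":[0,0,0.07],"jaw":0.1},{"translation":[0,0.4,0],"angular":[0,0,0.14],"jaw":0.1},{"translation":[-0.1,0.6,0],"angular":[0,0,0.21],"jaw":0.1},{"translation":[-0.1,0.8,0],"angular":[0,0,0.28],"jaw":0.1},{"translation":[-0.2,1,0],"angular":[0,0,0.34],"jaw":0.1},{"translation":[-0.2,1.1,0],"angular":[0,0,0.39],"jaw":0.1},{"translation":[-0.2,1.1,0],"angular":[0,0,0.39],"jaw":0.1},{"translation":[-0.2,1.1,0],"angular":[0,0,0.39],"jaw":0.1}]'; python3 - <<'E'
from h import *
o=ctrl.get_obs();print(o['ft_force'],o['moment'],o['ee_pos'],o['orientation'],o['qpos'])
im=np.ascontiguousarray(ctrl.get_image("scene")[:,:,::-1]);im2=np.ascontiguousarray(ctrl.get_image("top")[:,:,::-1])
cv2.imwrite("pics/c7.png",np.hstack([crop(im,270,205,5.5,72,80),crop(im2,270,210,5.5,72,80)]))
E
```

```text
t: 19.8
ee_pos: [504.3, 20.7, 103.1]
orientation: [1.683, 2.651, 0.001]
ft_force: [1.1, -0.2, 8.5]
width: 17.6
grasp_force: 30.0
[ 1.12849104 -0.24378536  8.54896956] [-0.05342172 -0.00506824  0.09744963] [504.3466333   20.72350824 103.05726971] [1.68302652e+00 2.65078930e+00 5.12287684e-04] [ 1.78791045e-02  4.31736224e-01  1.97278710e+00 -9.46226653e-04
  7.35515830e-01 -4.20820857e-01]
```

View pics/c7.png

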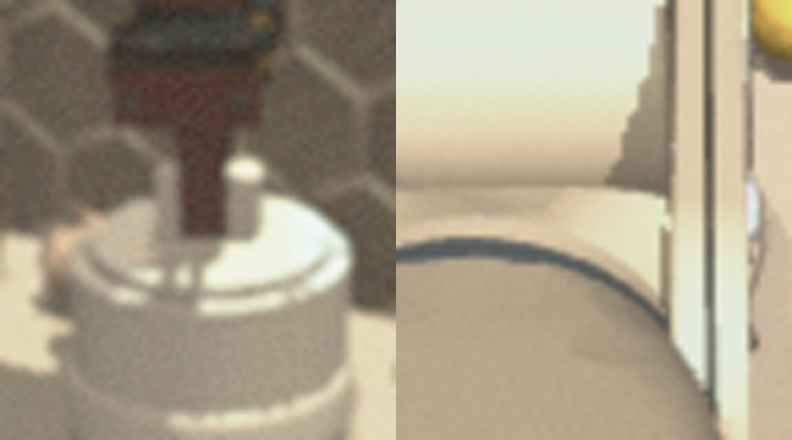

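Yaw is 115.2° (45° from the gaps), with the spring torque showing at the wrist. In the scene crop the lid is flat, with the bar (158–262, y≈200) held by the fingers. Handing in.

```bash
python3 -c "
from workcell import ctrl
print(ctrl.close_job())"
```

```text
the job is handed in; nothing more can be done
None
```

I handed the job in at about 20 s with the blade standing on the shaft and the lid flat on the rim, turned about 45° clockwise by the gripper's own angle; the fingers still grip the bar with 30 N against the spring. The judge's result was not shown.

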